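Sweep the greyboard offcuts off the bench end into the scrap tray

ROBOT

A 6-joint arm with a two-finger parallel gripper is mounted at the origin on the work surface. World frame = base frame: x ahead of the robot, y to its left, z up, the work surface at z = 0. Lengths are in m, angles in degrees, forces in N, time in s.
With the tool pointing down it reaches from about 0.375 to 0.925 m from the base axis. Payload 5.7 kg.
Tool frame: the origin (TCP) lies midway between the tips of the shut fingers; the grasp point (between the pads) lies arm.pinch_z behind it (arm.pinch_z is the distance from the TCP to the grasp point, in m); z points along the fingers, y is the line along which they close (so a half turn about z gives the same grasp; the last joint's range is limited). The gripper opens to 85 mm and grips with 20 to 120 N. Pads are 22 mm wide; open, the fingers measure 114 mm over their backs; the gripper's body (76 mm by 85 mm) begins 54 mm behind the grasp point. The pads swing forward as they close: fully open they stand 13 mm farther back than shut.
Start: joints at [67.489, 20.558, 86.54, -0, 72.909, -6.595], TCP at [0.165, 0.577, 0.193] pointing down, gripper open.
Joint ranges: [-170.27, 170.27], [-57.76, 135], [12.27, 136.19], [-55.21, 235.2], [11.17, 155.16], [-170.74, 170.74]. Speed limits (degrees/s): [136.94, 136.94, 180, 180, 180, 180].

INTERFACE

Orientations are given as a 3x3 rotation matrix whose columns are the frame's x, y, z axes.
In Python, from cell import arm gives the robot as it stands. Calls block until the motion is done:
- arm.reach(position, orientation): joint-space move of the TCP to a pose.
- arm.move_linear(position, attitude=None, rate=0.15, f_stop=None): straight line of the TCP; attitude=None keeps the orientation; rate is the mean speed in m/s. With f_stop (N) it stops when the force on the tool has changed by that much, and returns True; else False.
- arm.move_joints(angles): joint-space move.
- arm.set_gripper(opening, grip_force=None): opening from 0.0 (shut) to 1.0 (fully open); grip_force is the grip in N (None keeps the last); returns when the fingers have stopped.
- arm.pause(seconds).
- arm.ik(position, orientation): joint angles nearest the present ones, or None.
- arm.read_camera(name): name is "scene" or "top" or "wrist"; returns the picture (384x512x3 uint8, red, green, blue); there is no depth.
- arm.camera_info(name): a dict with "fx", "fy", "cx", "cy" (pixels), "R" (3x3) and "t" (3): a world point X has camera coordinates R X + t. Camera axes: x right, y down, z forward; pixel columns grow to the right and rows downward; lengths in m; the calibration is good to about 2 mm. A picture is of the moment at which its call begins: read the wrist's pose just before it. camera_info takes no time and is no camera call; for the wrist camera it gives the pose at the moment of the call.
A pose or a line that the arm cannot do raises arm.MotionError and nothing moves.
- arm.hand_in(): hands the job in; it is judged then, once.
Readings, each from a call of its own:
- arm.get_t(): time.
- arm.get_joint_pos(): joint angles.
- arm.get_dq(): joint speeds.
- arm.get_tau(): joint torques, N m.
- arm.get_ee_pos(): TCP position.
- arm.get_ee_rot(): TCP orientation.
- arm.get_wrist_force(): force on the tool from outside, world axes, zero at the start.
- arm.get_torque(): the same for the moment, N m.
- arm.get_grip_width(): opening from 0.0 (shut) to 1.0 (fully open).
- arm.get_finger_force(): force on a finger pad.
Only numpy, scipy, OpenCV 4.12 (cv2) and the standard library are available. Lean on these libraries where they do the work, as an engineer would, in place of code of your own. Each camera call takes 0.05 s, during which the arm holds its last target. There are 200 camera calls.

TASK

The box maker has finished cutting: use the fingers to sweep the three grey board offcuts along the cutting mat and off the end of the bench, so that all three drop into the blue scrap tray hanging there. Only push them along: do not pinch them, press them down hard or pick any up, and leave the brass weight, the paste jar, the bone folder and the finished box standing where they are.

Things in the scene. Friction and masses are not known exactly. Their poses are not given: they have to be found in the camera images.
- offcut_a: loose offcut of laminated grey board, 80 x 32 mm and 8 mm thick, about 15 g (a push along the bench takes under 1 N), lying flat on the bench (z = 0) at any yaw; origin at the centre of its underside, x along the 80 mm side, z up
- offcut_b: the same board, 62 x 48 mm and 8 mm thick, about 18 g; origin at the centre of its underside, x along the 62 mm side
- offcut_c: the same board, 52 x 52 mm and 8 mm thick, about 16 g; origin at the centre of its underside
- tray: fixed blue sheet-steel scrap tray, open at the top, hung on the bench end, at a different place along it each time. Outside 226 mm along x, 166 mm along y, walls and floor 3 mm; origin at the centre of its underside, axes as the world's. Near wall (83 mm towards -y) lies against the bench end. Near and end walls are 90 mm high, their rims 6 mm below the bench top; the back wall (+y) is 115 mm high
- bench_end (a point): a fixed point on the bench end: the straight edge on the robot's left, running along x at y = 0.20, where the flat bench top (z = 0) stops; things pushed past it fall, into the tray where it hangs and to the floor elsewhere
- tray_mouth (a point): centre of the tray's open mouth, 90 mm above the tray's origin, 6 mm below the bench top; the mouth inside the walls is 220 mm along x and 160 mm along y
- weight: brass binder's weight, a loose cylinder 50 mm across and 34 mm high with a 24 mm knob on top, 52 mm high in all, 0.58 kg, standing among the offcuts; origin at the centre of its underside. Not to be moved
- paste_jar: loose glass paste jar with a white lid, 72 mm across, 60 mm high; origin at the centre of its underside. Not to be moved
- folder: loose bone folder, a flat cream blade 141 x 22 x 4 mm lying on the bench; origin at the underside, in the middle of its 130 mm straight part, x along the blade. Not to be moved
- clamshell: finished blue-grey cloth-covered box lying flat, 180 mm along its x, 250 mm along its y, 60 mm high, 0.75 kg; origin at the centre of its underside. Not to be moved
Things that resemble listed ones, but are neither listed nor needed, are in the scene too. What is shaped like the offcut_b but green or red is not meant.

How it is judged (in metres and radians):
At the end, for the whole second after the job is handed in: All three offcuts lie at rest inside the scrap tray (centres within its walls and at least 20 mm below its rim), and the weight, jar, folder and box are upright within 10 mm of where they stood (x of offcut_a in the frame of tray between -0.11 and 0.11 m and y of offcut_a in the frame of tray between -0.08 and 0.08 m and z of offcut_a in the frame of tray between -0.002 and 0.07 m and linear speed of each of offcut_a, offcut_b, offcut_c below 0.06 m/s and x of offcut_b in the frame of tray between -0.11 and 0.11 m and y of offcut_b in the frame of tray between -0.08 and 0.08 m and z of offcut_b in the frame of tray between -0.002 and 0.07 m and x of offcut_c in the frame of tray between -0.11 and 0.11 m and y of offcut_c in the frame of tray between -0.08 and 0.08 m and z of offcut_c in the frame of tray between -0.002 and 0.07 m and distance of each of weight, paste_jar, folder, clamshell from where it was at the start of the episode below 0.01 m and angle between each of weight, paste_jar, folder, clamshell's own z axis and vertical below 0.15 rad); the robot touches nothing.
It fails at once if an offcut is pinched between the fingers or pressed down hard (over 25 N between the fingers and it) (contact force between the fingers and offcut_a above 25 N or contact force between the fingers and offcut_b above 25 N or contact force between the fingers and offcut_c above 25 N).
It fails at once if an offcut is picked up (its underside's centre more than 16 mm above the bench) (height (world z) of any of offcut_a, offcut_b, offcut_c above 0.016 m).
It fails at once if the weight, jar, folder or box is shifted by more than 10 mm or tipped by more than 0.25 rad (distance of any of weight, paste_jar, folder, clamshell from where it was at the start of the episode above 0.01 m or angle between any of weight, paste_jar, folder, clamshell's own z axis and vertical above 0.25 rad).
It also fails if it takes over 72 s, if anything falls off the work surface, if the arm or the gripper's body presses on something with over 40 N, if the wrist force passes 120 N, or if a joint passes its speed limit or range.

## Working session

There is one attempt and no reset: what is moved stays moved. The work goes in short steps, each a Python script; the robot and the scene stay as the last script left them, time stands still between calls to the robot, and variables do not carry over. Pictures are saved under pics/ and viewed, at most 10 in all, crops included, and the job is handed in when it is done.

```bash
mkdir -p pics; ls; python3 - <<'E'
from cell import arm
import cv2,numpy as np
for n in ["top","scene"]:
    im=arm.read_camera(n); cv2.imwrite(f"pics/{n}0.png",im[:,:,::-1]); np.save(f"pics/{n}0.npy",im)
    print(n,arm.camera_info(n))
print(arm.pinch_z,arm.get_t())
E
```

```text
pics
top {'fx': 452.60261884526733, 'fy': 452.60261884526733, 'cx': 260.3639163577944, 'cy': 189.6352474886943, 'R': array([[-0.02732675, -0.99946572,  0.01793104],
       [-0.99556033,  0.02559493, -0.09057885],
       [ 0.09007151, -0.02032666, -0.99572785]]), 't': array([-0.09798177,  0.57778901,  1.03194474])}
scene {'fx': 360.3290877105399, 'fy': 360.3290877105399, 'cx': 258.37162878470787, 'cy': 190.99134331684883, 'R': array([[ 1.44240514e-01,  9.89542390e-01,  7.29814604e-04],
       [ 6.15364480e-01, -8.91208981e-02, -7.83188369e-01],
       [-7.74933049e-01,  1.13416595e-01, -6.21784083e-01]]), 't': array([ 0.00310896, -0.36836853,  1.33106621])}
0.0187 0.1
```

View pics/top0.png

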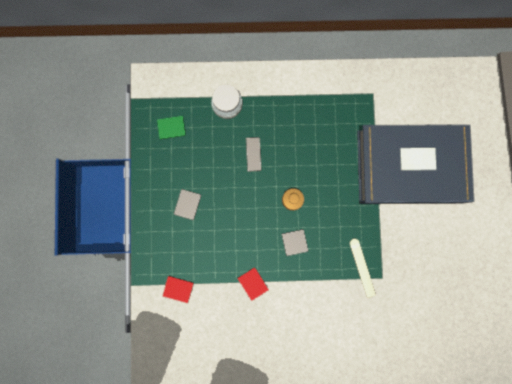

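View pics/scene0.png

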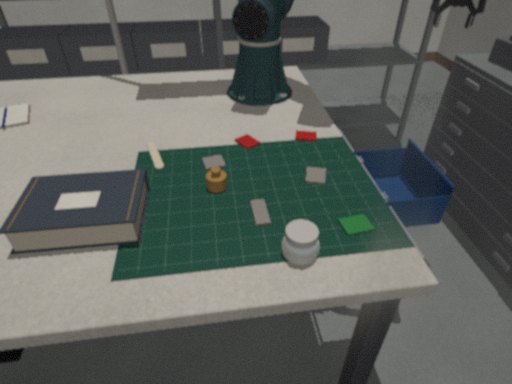

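The top view shows a at (253,154), b at (187,205), c at (295,243), the weight at (293,199), the jar at (227,100), the folder near (363,268) and the tray over columns 56–128, rows 160–254. The red and green boards are decoys. The scene view agrees. Next I'll measure from both views.

```bash
cat > h.py <<'E'
import cv2,numpy as np
from cell import arm
def ray(n,uv):
    c=arm.camera_info(n); d=c["R"].T@np.array([(uv[0]-c["cx"])/c["fx"],(uv[1]-c["cy"])/c["fy"],1]); return -c["R"].T@c["t"],d
def plane(n,uv,z):
    o,d=ray(n,uv); return (o+d*(z-o[2])/d[2])[:2]
def proj(n,X):
    c=arm.camera_info(n); p=c["R"]@X+c["t"]; return np.array([c["fx"]*p[0]/p[2]+c["cx"],c["fy"]*p[1]/p[2]+c["cy"]])
def two(u1,u2):
    (o1,d1),(o2,d2)=ray("top",u1),ray("scene",u2)
    A=np.c_[d1,-d2]; s=np.linalg.lstsq(A,o2-o1,rcond=None)[0]
    p,q=o1+d1*s[0],o2+d2*s[1]; return (p+q)/2,np.linalg.norm(p-q)
def greys(im,roi=None):
    hsv=cv2.cvtColor(im,cv2.COLOR_RGB2HSV)
    return ((hsv[...,1]<75)&(hsv[...,2]>85)).astype(np.uint8)
def comps(m,lo,hi):
    out=[]
    for c in cv2.findContours(m,cv2.RETR_EXTERNAL,cv2.CHAIN_APPROX_NONE)[0]:
        M=cv2.moments(c)
        if lo<M["m00"]<hi: out.append((np.array([M["m10"],M["m01"]])/M["m00"],c))
    return out
E
python3 - <<'E'
from h import *
np.set_printoptions(precision=4,suppress=True)
T=np.load("pics/top0.npy");S=np.load("pics/scene0.npy")
sc=[c for c,_ in comps(greys(S),80,900)]
for c,k in comps(greys(T),150,900):
    if not(135<c[0]<375 and 95<c[1]<282): continue
    p=plane("top",c,.008); P=np.r_[p,.008]
    q=[s for s in sc if np.linalg.norm(s-proj("scene",P))<12]
    w=np.array([plane("top",x[0]+0.,.008) for x in k]); r=cv2.minAreaRect((w*1000).astype(np.float32))
    print("px",c,"xy",p,"rect mm",r,[two(c,s) for s in q])
H=cv2.cvtColor(T,cv2.COLOR_RGB2HSV)
for nm,m,z,lo,hi in [("weight",(H[...,0]>8)&(H[...,0]<25)&(H[...,1]>130)&(H[...,2]>90),.034,100,900),("blue",(H[...,0]>105)&(H[...,0]<125)&(H[...,1]>150)&(H[...,2]>40),-.006,1500,1e5),("folder",(H[...,2]>190)&(H[...,1]<80),.004,200,1e4),("red",(H[...,1]>180)&((H[...,0]<8)|(H[...,0]>172)),.008,100,900),("green",(H[...,1]>180)&(H[...,0]>50)&(H[...,0]<70)&(H[...,2]>110),.008,100,900)]:
    for c,k in comps(m.astype(np.uint8),lo,hi):
        w=np.array([plane("top",x[0],z) for x in k]); print(nm,c,plane("top",c,z),w.min(0),w.max(0))
for px in [(226,97),(128,120),(128,205),(128,300),(131,75)]: print(px,plane("top",px,.06 if px[0]>200 else 0))
print("weight two",two((293.5,198),(214.5,171)))
# tray rim corners: top px (56,159),(56,254); wall rim near
for px in [(56,159),(56,254)]: print(px,plane("top",px,.019),plane("top",px,-.006))
E
```

```text
weight [292.5886 198.9522] [ 0.5507 -0.1874] [ 0.5272 -0.2117] [ 0.5741 -0.1648]
blue [ 89.4843 206.7692] [0.5474 0.2953] [0.4383 0.2157] [0.6622 0.3756]
folder [417.7602 158.355 ] [ 0.6433 -0.4969] [ 0.617  -0.5391] [ 0.6696 -0.4555]
red [177.522  288.7985] [0.3499 0.0855] [0.3214 0.0541] [0.3776 0.117 ]
red [252.6491 283.2355] [ 0.3576 -0.0896] [ 0.3237 -0.1205] [ 0.3904 -0.058 ]
(226, 97) [ 0.7885 -0.0392]
(128, 120) [0.7549 0.202 ]
(128, 205) [0.5488 0.2022]
(128, 300) [0.3266 0.2024]
(131, 75) [0.8668 0.1946]
weight two (array([ 0.5521, -0.1886,  0.0454]), np.float64(0.00015968349242005358))
(56, 159) [0.6604 0.3654] [0.6647 0.3762]
(56, 254) [0.4387 0.3625] [0.4377 0.3732]
```

```bash
python3 - <<'E'
from h import *
np.set_printoptions(precision=4,suppress=True)
T=np.load("pics/top0.npy");S=np.load("pics/scene0.npy")
HT=cv2.cvtColor(T,cv2.COLOR_RGB2HSV);HS=cv2.cvtColor(S,cv2.COLOR_RGB2HSV)
px={"a":((253,154),(261,212)),"b":((187,205),(316,175)),"c":((295,243),(214,161))}
for n,(u,v) in px.items():
    w=[]; cs=[]
    for im,p in ((T,u),(S,v)):
        ref=im[p[1],p[0]].astype(int)
        d=im.astype(int); sub=d[...,0]-d[...,1]  # board: red>=green, mat: green>red
        m=((sub>-3)&(d[...,0]>70)).astype(np.uint8)
        k=[(c,k) for c,k in comps(m,60,1500) if np.linalg.norm(c-p)<8]
        print(n,p,ref,len(k)); 
        if k: cs.append(k[0][0]); w.append(k[0][1])
    if len(cs)==2:
        W=np.array([plane("top",x[0],.008) for x in w[0]]); r=cv2.minAreaRect((W*1000).astype(np.float32))
        print("  xy",plane("top",cs[0],.008),plane("scene",cs[1],.008),"rect",r,"two",two(*cs))
E
```

```text
a (253, 154) [180 173 162] 1
a (261, 212) [134 127 117] 1
  xy [ 0.6631 -0.0989] [ 0.6699 -0.0977] rect ((663.2711791992188, -98.88578796386719), (78.54444885253906, 30.29619789123535), 1.2742176055908203) two (array([ 0.6641, -0.0979,  0.0029]), np.float64(0.0020893742072276766))
b (187, 205) [184 176 166] 1
b (316, 175) [131 125 119] 1
  xy [0.5468 0.0607] [0.5525 0.061 ] rect ((546.8336181640625, 60.57734680175781), (46.79998779296875, 60.284061431884766), 72.03031921386719) two (array([0.5472, 0.062 , 0.004 ]), np.float64(0.0016337603381556742))
c (295, 243) [188 180 169] 1
c (214, 161) [131 124 117] 0
```

```bash
cat >> h.py <<'E'
def boards(T):
    "grey boards in the top view: list of (xy, minAreaRect in mm)"
    d=T.astype(int); m=((d[...,0]-d[...,1]>-3)&(d[...,0]-d[...,2]<60)&(d[...,0]>70)).astype(np.uint8); out=[]
    for c,k in comps(m,200,800):
        W=np.array([plane("top",x[0],.008) for x in k]); (x,y),wh,a=cv2.minAreaRect((W*1000).astype(np.float32))
        if .35<x/1e3<.75 and -.3<y/1e3<.3: out.append((np.round([x,y],1),np.round(wh,1),round(a,1)))
    return out
def rot(phi):
    c,s=np.cos(np.radians(phi)),np.sin(np.radians(phi))
    A=np.array([[-s,c,0],[c,s,0],[0,0,-1.]]).T; B=A@np.diag([-1,-1,1]); return A,B
def push(start,end,phi,z,phi2=None):
    "fingers from start to end, z; phi = heading of the finger line"
    s,e=np.r_[start,z],np.r_[end,z]
    best=min((0,1),key=lambda i:(lambda q:1e9 if q is None else abs(q[5]))(arm.ik(s,rot(phi)[i])))
    R=rot(phi)[best]; R2=R if phi2 is None else rot(phi2)[best]
    arm.reach(s+[0,0,.12],R); arm.move_linear(s+[0,0,.02],rate=.2)
    print("touch?",arm.move_linear(s,rate=.05,f_stop=4),arm.get_ee_pos())
    print("stopped?",arm.move_linear(e,R2,rate=.1,f_stop=12),arm.get_ee_pos(),arm.get_wrist_force())
    arm.move_linear(arm.get_ee_pos()+[0,0,.12],rate=.2); print("t",arm.get_t())
E
python3 - <<'E'
from h import *
np.set_printoptions(precision=4,suppress=True)
T=np.load("pics/top0.npy")
for b in boards(T): print(b)
arm.set_gripper(.3)
b=np.array([.547,.0605]); R=rot(-18); d=R[0][:2,0]; s=np.r_[b-d*.055,.15]
q=[arm.ik(s,r) for r in R]; print(q)
i=min((0,1),key=lambda i:abs(q[i][5])); arm.reach(s,R[i])
s[2]=.03; arm.move_linear(s,rate=.15)
cv2.imwrite("pics/wrist1.png",arm.read_camera("wrist")[:,:,::-1])
s[2]=-.01; print(arm.move_linear(s,rate=.03,f_stop=3),arm.get_ee_pos(),arm.get_wrist_force(),arm.get_grip_width(),arm.get_t())
E
```

```text
(array([ 450.4, -190.9]), array([50.4, 50.6]), 10.6)
(array([546.8,  60.6]), array([46.8, 60.3]), 72.0)
(array([663.3, -98.9]), array([78.5, 30.3]), 1.3)
[array([-6.5831, 17.4603, 98.2075, -0.    , 64.3321, 11.4169]), array([  -6.5831,   17.4603,   98.2075,   -0.    ,   64.3321, -168.5831])]
False [ 0.5302  0.0082 -0.0098] [-0.1537  0.4884  0.5045] 0.29811111088311626 5.5917
```

View pics/wrist1.png

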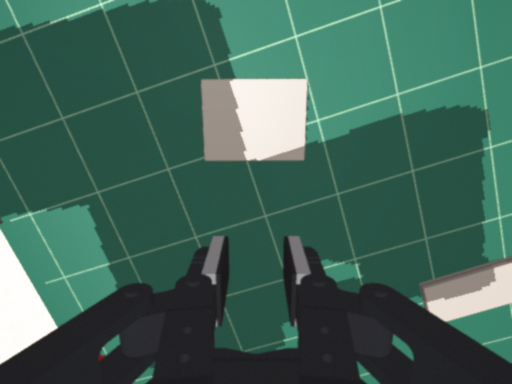

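The wrist view shows b square ahead of the fingers at (255,120), with fingers at about (215,270) and (297,270). The fingers haven't touched the bench yet, so I'll keep lowering, then push.

```bash
python3 - <<'E'
from h import *
np.set_printoptions(precision=4,suppress=True)
p=arm.get_ee_pos(); p[2]=-.02
print(arm.move_linear(p,rate=.02,f_stop=3),arm.get_ee_pos(),arm.get_wrist_force())
p=arm.get_ee_pos(); p[2]+=.003; z=p[2]; arm.move_linear(p,rate=.05)
d=rot(-18)[0][:2,0]; e=p.copy(); e[:2]+=d*(.208-p[1])/d[1]
print(arm.move_linear(e,rate=.1,f_stop=12),arm.get_ee_pos(),arm.get_wrist_force())
arm.move_linear(arm.get_ee_pos()+[-.0,0,.14],rate=.2); print("z",z,"t",arm.get_t())
arm.pause(.3); T=arm.read_camera("top"); cv2.imwrite("pics/top1.png",T[:,:,::-1])
for b in boards(T): print(b)
E
```

```text
False [ 0.5301  0.0082 -0.0201] [0.0536 0.2374 0.7494]
False [ 0.5949  0.2076 -0.0171] [ 0.4043 -0.1023  0.6255]
z -0.017101975244539495 t 9.5917
(array([ 450.4, -191. ]), array([50.3, 50.8]), 10.8)
(array([546.5,  60.6]), array([47. , 60.7]), 72.7)
(array([663.2, -98.8]), array([78.8, 30.6]), 1.3)
```

View pics/top1.png

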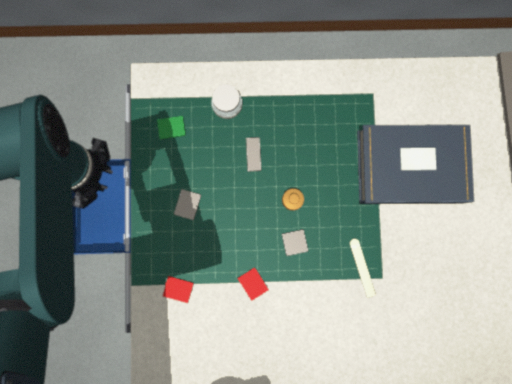

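The fingers passed over b without touching it: the tips are higher than expected at this opening. Nothing has moved. I'll probe down to find real contact before pushing again.

```bash
python3 - <<'E'
from h import *
np.set_printoptions(precision=4,suppress=True)
b=np.array([.547,.0605]); R=rot(-18)[0]; d=R[:2,0]; s=np.r_[b-d*.055,.05]
arm.reach(s,R); 
s[2]=-.014; arm.move_linear(s,rate=.15); f0=arm.get_wrist_force(); cv2.imwrite("pics/scene2.png",arm.read_camera("scene")[60:240,180:400,::-1].repeat(3,0).repeat(3,1))
s[2]=-.05; print(arm.move_linear(s,rate=.02,f_stop=3),arm.get_ee_pos(),f0,arm.get_wrist_force(),arm.get_joint_pos(),arm.get_t())
E
```

```text
True [ 0.5299  0.0082 -0.0379] [-0.3942  0.7883 -0.6389] [-1.0397  0.0757  7.2727] [ -6.582   33.2126 107.0537  -0.0007  39.7478  11.4156] 12.6167
```

View pics/scene2.png

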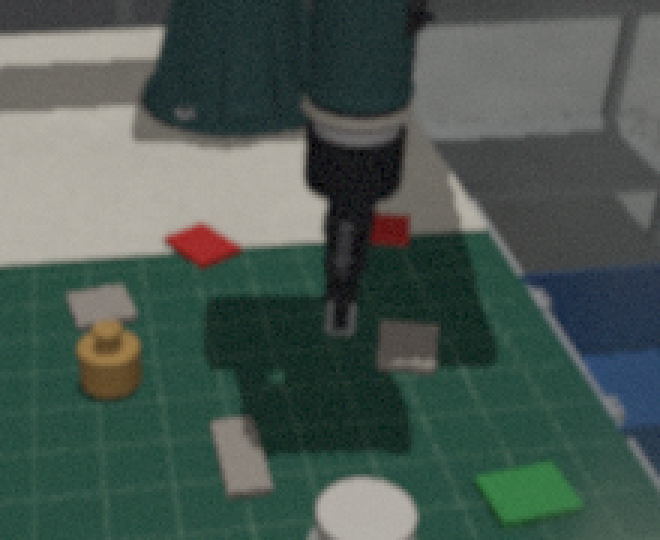

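The scene view shows the finger tip at about (340,330), still above the mat, and the gripper body well clear. The bench contact comes at a TCP reading of −0.038, which I take as the working offset.

```bash
python3 - <<'E'
from h import *
np.set_printoptions(precision=4,suppress=True)
z=-.0345
p=arm.get_ee_pos(); p[2]=z; arm.move_linear(p,rate=.05); print(arm.get_ee_pos(),arm.get_wrist_force())
d=rot(-18)[0][:2,0]; e=p.copy(); e[:2]+=d*(.208-p[1])/d[1]
print(arm.move_linear(e,rate=.1,f_stop=12),arm.get_ee_pos(),arm.get_wrist_force())
arm.move_linear(arm.get_ee_pos()+[-.0,0,.14],rate=.2)
c=np.array([.4505,-.191]); d=rot(-10)[0][:2,0]
arm.reach(np.r_[c-d*.06,.1],rot(-10)[0]); print("t",arm.get_t())
T=arm.read_camera("top"); cv2.imwrite("pics/top2.png",T[:,:,::-1])
for b in boards(T): print(b)
E
```

```text
[ 0.5302  0.0082 -0.0344] [-0.3708  0.2175  0.1748]
False [ 0.5947  0.2076 -0.0345] [ 0.1263 -0.6564 -0.0739]
t 17.725
(array([ 450.4, -191.1]), array([50.6, 51. ]), 9.7)
(array([600.4, 219.4]), array([38.7, 56. ]), 82.6)
(array([663.3, -98.8]), array([78.6, 30.6]), 1.4)
```

View pics/top2.png

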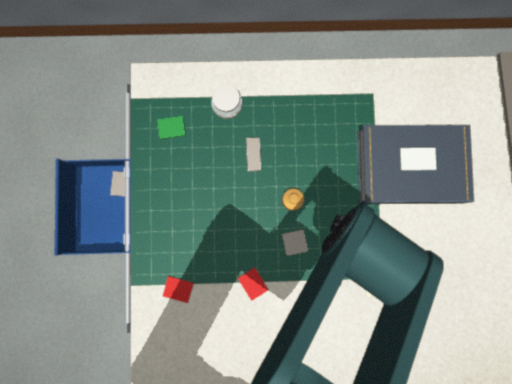

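b is now lying in the tray at (119,184). Next I push c half way and check.

```bash
python3 - <<'E'
from h import *
np.set_printoptions(precision=4,suppress=True)
z=-.0345
p=arm.get_ee_pos(); p[2]=-.02; arm.move_linear(p,rate=.2); p[2]=z
print(arm.move_linear(p,rate=.04,f_stop=4),arm.get_ee_pos())
d=np.r_[rot(-10)[0][:2,0],0]
print(arm.move_linear(p+d*.2,rate=.1,f_stop=12),arm.get_ee_pos(),arm.get_wrist_force(),arm.get_t())
cv2.imwrite("pics/wrist3.png",arm.read_camera("wrist")[:,:,::-1])
for b in boards(arm.read_camera("top")): print(b)
E
```

```text
False [ 0.4405 -0.2495 -0.0346]
False [ 0.4754 -0.0529 -0.0345] [ 0.1089 -0.0487  0.0558] 21.1833
(array([598.8, 222.3]), array([35.3, 58. ]), 90.0)
(array([663.2, -98.8]), array([78.4, 30.4]), 1.3)
```

View pics/wrist3.png

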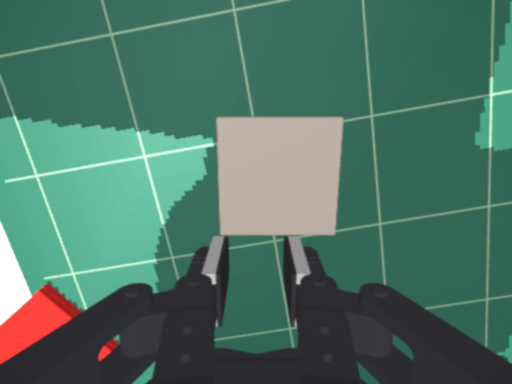

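c sits flush on both fingers at (280,175), about 10 mm towards +x. I'll finish pushing it off, then do a.

```bash
python3 - <<'E'
from h import *
np.set_printoptions(precision=4,suppress=True)
z=-.0345
d=np.r_[rot(-10)[0][:2,0],0]; p=arm.get_ee_pos(); p[2]=z
print(arm.move_linear(p+d*(.21-p[1])/d[1],rate=.1,f_stop=12),arm.get_ee_pos(),arm.get_wrist_force())
arm.move_linear(arm.get_ee_pos()+[0,0,.14],rate=.2)
R=rot(14)[0]; d=np.r_[R[:2,0],0]; p=np.r_[.663,-.099,.1]-d*.055
arm.reach(p,R); p[2]=-.02; arm.move_linear(p,rate=.2); p[2]=z
print(arm.move_linear(p,rate=.04,f_stop=4),arm.get_ee_pos())
print(arm.move_linear(p+d*.17,rate=.1,f_stop=12),arm.get_ee_pos(),arm.get_wrist_force(),arm.get_t())
a=arm.read_camera("wrist");t=arm.read_camera("top")
cv2.imwrite("pics/both4.png",cv2.resize(np.hstack([a,t])[:,:,::-1],(800,300)))
for b in boards(t): print(b)
E
```

```text
False [ 0.5216  0.2097 -0.0345] [ 0.1505  0.2047 -0.4468]
False [ 0.6761 -0.1524 -0.0346]
False [ 0.6354  0.0121 -0.0345] [ 0.3313 -0.8775 -0.3043] 29.525
```

View pics/both4.png

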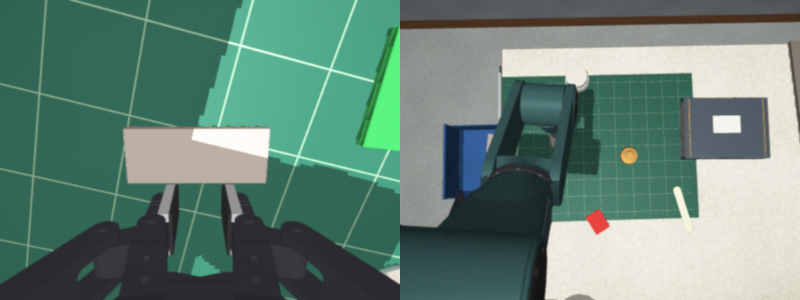

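a is flush and centred on the fingers. I'll finish the push, retreat and check.

```bash
python3 - <<'E'
from h import *
np.set_printoptions(precision=4,suppress=True)
d=np.r_[rot(14)[0][:2,0],0]; p=arm.get_ee_pos(); p[2]=-.0345
print(arm.move_linear(p+d*(.212-p[1])/d[1],rate=.1,f_stop=12),arm.get_ee_pos(),arm.get_wrist_force())
arm.move_linear(arm.get_ee_pos()+[0,0,.2],rate=.2)
arm.reach([.5,-.2,.25],rot(0)[0]); print(arm.get_t())
t=arm.read_camera("top");s=arm.read_camera("scene")
cv2.imwrite("pics/both5.png",cv2.resize(np.hstack([t,s])[:,:,::-1],(800,300)))
H=cv2.cvtColor(t,cv2.COLOR_RGB2HSV); d=t.astype(int)
m=((d[...,0]-d[...,1]>-3)&(d[...,0]>70)).astype(np.uint8); m[:,:50]=0;m[:,127:]=0; m[:150]=0;m[260:]=0
for c,k in comps(m,50,3000): print(c,cv2.contourArea(k),plane("top",c,-.08))
E
```

```text
False [ 0.5856  0.2116 -0.0345] [ 0.7783 -0.5593 -0.3452]
34.5667
[118.1869 198.0037] 635.0 [0.5725 0.2489]
```

View pics/both5.png

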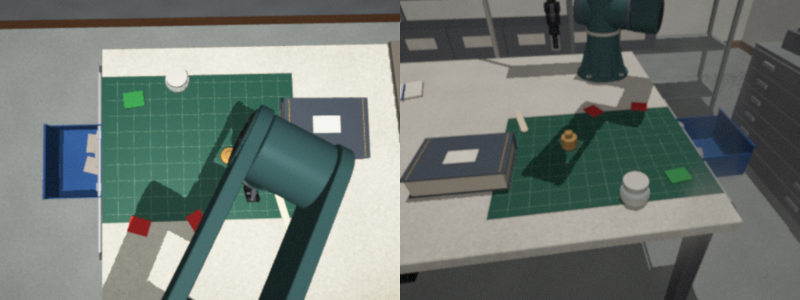

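The mat is clear and all the objects are standing. The tray boards are partly hidden in the top view, so I'll check with the wrist camera from above the tray.

```bash
python3 - <<'E'
from h import *
arm.reach([.57,.22,.2],rot(0)[0]); arm.pause(.3)
a=arm.read_camera("wrist"); c=arm.camera_info("wrist"); print(-c["R"].T@c["t"],arm.get_t())
cv2.imwrite("pics/w6.png",a[:,:,::-1])
E
```

```text
[0.57113072 0.29159319 0.38106504] 36.5917
```

View pics/w6.png

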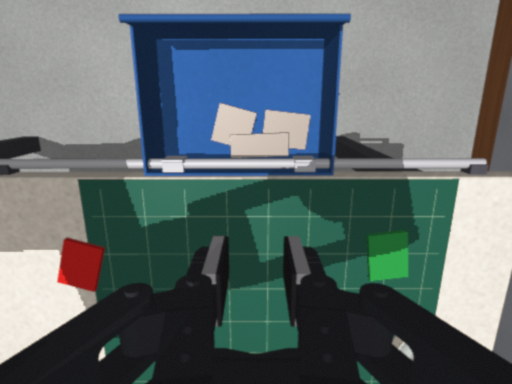

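All three boards lie on the tray floor, c at (235,125), b at (287,130) and a on top of them at (260,145). I'm handing in.

```bash
python3 -c "
from cell import arm
print(arm.hand_in())"
```

```text
the job is handed in; nothing more can be done
None
```

I swept all three offcuts into the blue scrap tray with pushes alone and handed the job in at about 37 s; the last pictures show them on the tray floor, with the weight, jar, folder and box still standing, though I judged those by eye and did not re-measure them.

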